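Teach the sprouter its draining angle

TASK

Teach the sprouting tub its draining angle: lift its orange knob to tip the tub until its orange pointer stands within the width of the red marker, and let go. With the tub left there, press the yellow button sunk in the controller fully down with the tip of the blue-handled pin (never at any other angle). At the end the pin hangs upright in its wooden stand again and the tub is back fully level; leave the red marker and everything else as they stand.

Things in the scene. Friction and masses are not known exactly. Their poses are not given: they have to be found in the camera images.
- rocker: fixed stand of the tub: dark base plate 170 x 235 mm with two aluminium posts. Origin on the table under the hinge; x points away from the tub's knob, y along the hinge line, z up. The hinge line runs along y, 100 mm above the origin. A white scale arc (outer radius 116 mm about the hinge) stands at y = +102 mm.
- tub: clear open tub 150 x 110 x 60 mm, green rim, orange knob. Origin on the hinge line, mid width; underside 20 mm below it, rim 41 mm above. Level (on its stop) its axes are the rocker's; lifting the knob tips it about its +y axis (z axis leans to the rocker's +x), 0 to 1.05 rad. The hinge is stiff (0.3 N m, some 3 N at the knob): the tub stays where it is left.
- knob (a point): centre of the orange knob: a disc 28 mm across and 18 mm thick, its axis along the hinge line (flat faces look to +-y; it may turn between the fingers). At (-125, 0, 20) mm in the tub's frame, so 120 mm above the table when the tub is level. A black arm 10 mm wide, 12 mm thick joins it to the tub.
- pointer_tip (a point): outer end of the tub's orange pointer, a 5 mm bar on the tub's +y side; at (0, 83, 122) mm in the tub's frame: straight up when the tub is level.
- marker: red marker clamped on the scale arc, a block 18 mm wide along the arc. Origin on the hinge line at the tub's origin, its axes are those that the tub has when the pointer is exactly at the marker's middle (set differently each time, tipped 0.40 to 0.87 rad). It can be pushed along: do not touch it.
- marker_mid (a point): where the pointer tip is when it stands exactly at the middle of the red marker; at (0, 83, 122) mm in the marker's frame.
- controller: fixed grey box 110 x 90 mm, 54 mm tall with a black top, a green display on its +x half. Origin under its centre. The button sits in a round well 17 mm across in the top at (-25, 0) mm, ringed by yellow dashes.
- button: yellow spring button 14 mm across at the bottom of the well; origin at the centre of its top face, 5.5 mm below the box's top (48.5 mm above the table) at rest. It goes down 4 mm, with 2 N at first and 4 N fully down. Fingers do not fit in.
- stand: fixed wooden stand 70 x 70 mm, 75 mm tall, open at front and back. Origin under its centre; a round hole 15 mm wide goes through its 8 mm top plate at the centre.
- pin: loose pin tool, about 60 g, upright in the stand's hole at the start. Origin at the centre of the underside of its steel collar (26 mm across, 4 mm thick), which rests on the stand's top, 75 mm above the table; z up along the pin. Above the collar a blue round handle, 14 mm across, from 4 to 54 mm above the origin; below it a steel pin 6 mm thick, 52 mm long.
- pin_tip (a point): the lower end of the pin, 52 mm below its origin.
- tape: bystander: blue tape measure, 62 x 34 x 58 mm; origin at its underside. Leave it alone.
- netcup: bystander: black plastic cup, 60 mm wide, 55 mm tall; origin at its underside. Leave it alone.
- jar: bystander: clear jar with green lid, 90 mm wide, 130 mm tall; origin at its underside. Leave it alone.
- feed: bystander: grey bottle with yellow label, 56 mm wide, 120 mm tall; origin at its underside. Leave it alone.
- brush: bystander: hand brush lying down; origin at its underside. Leave it alone.
Not all that is in view belongs to the job. Several things look just like the stand: the one meant starts farthest from the robot's base.

How it is judged (in metres and radians):
On the way, in this order (a step that is already met when the one before it is completed fails the run):
1. the tub is tipped so that its pointer tip is within 9 mm of the middle of the red marker, and let go (distance between pointer_tip and marker_mid below 0.009 m and contact force between the fingers and tub below 0.05 N and angular speed of tub below 0.05 rad/s), for 0.3 s.
2. the button is pressed down by 3 mm or more by the pin, with the pointer still within the red marker (distance between pointer_tip and marker_mid below 0.009 m and z of button in the frame of controller below 0.0455 m and contact force between pin and button above 1 N), for 0.1 s.
At the end, for the whole second after the job is handed in: the tub is level within 0.06 rad; the pin is upright (within 0.08 rad) in the stand's hole (origin within 8 mm of the stand's centre, collar resting on the top within 3 mm) and at rest; the button is up again (within 1 mm); the red marker is within 6 mm of where it was (angle between tub's own z axis and vertical below 0.06 rad and horizontal distance between pin and stand below 0.008 m and angle between pin's own z axis and vertical below 0.08 rad and z of pin in the frame of stand between 0.072 and 0.078 m and z of button in the frame of controller above 0.0475 m and linear speed of pin below 0.02 m/s and distance of marker_mid from where it was at the start of the episode below 0.006 m); the robot touches nothing.
It fails at once if the button is pressed (2 mm or more) while the pointer is outside the red marker (z of button in the frame of controller below 0.0465 m and not (distance between pointer_tip and marker_mid below 0.0105 m)).
It fails at once if the red marker is shifted by more than 6 mm (distance of marker_mid from where it was at the start of the episode above 0.006 m).
It fails at once if a bystander (tape measure, cup, jar, feed bottle, brush) is moved more than 30 mm (distance of any of tape, netcup, jar, feed, brush from where it was at the start of the episode above 0.03 m).
It also fails if it takes over 67 s, if anything falls off the work surface, if the arm or the gripper's body presses on something with over 40 N, if the wrist force passes 120 N, or if a joint passes its speed limit or range.

ROBOT

A 6-joint arm with a two-finger parallel gripper is mounted at the origin on the work surface. World frame = base frame: x ahead of the robot, y to its left, z up, the work surface at z = 0. Lengths are in mm, angles in rad, forces in N, time in s.
With the tool pointing down it reaches from about 275 to 725 mm from the base axis. Payload 5.6 kg.
Tool frame: the origin (TCP) lies midway between the tips of the shut fingers; the grasp point (between the pads) lies 19 mm behind it; z points along the fingers, y is the line along which they close (so a half turn about z gives the same grasp; the last joint's range is limited). The gripper opens to 85 mm and grips with 20 to 120 N. Pads are 22 mm wide; open, the fingers measure 114 mm over their backs; the gripper's body (76 mm by 85 mm) begins 54 mm behind the grasp point. The pads swing forward as they close: fully open they stand 13 mm farther back than shut.
Start: joints at [-1.03, 0.255, 0.108, 0, -1.424, -0.285], TCP at [139.181, -532.092, 231.283] pointing down, gripper open.
Joint ranges: [-2.95, 2.95], [-1.21, 1.97], [-1.09, 1.5], [-2.87, 1.71], [-2.94, -0.07], [-3.05, 3.05]. Speed limits (rad/s): [2.57, 2.57, 3.14, 3.14, 3.14, 3.14].

INTERFACE

Orientations are given as a rotation vector (axis times angle).
In Python, from cell import * gives the robot as it stands.
- The arm moves only by the shell command python3 -m creep 'ROWS'. ROWS is JSON, a list of rows, each a list of 7 numbers: the shift along the tool's x, y, z in mm, then the turn, a rotation vector about the tool's x, y, z in degrees, then the finger opening in mm, from 0 to 85.4. A call has 1 to 20 rows; each row shifts and turns the commanded pose from where the row before left it, along the tool's axes as they then stand; what a row does not reach is not made up. A row lasts 1/8 s, in which the tool goes at most 62.5 mm and 10.7 degrees, less where a joint would pass 70% of its speed; a pose out of reach is approached as far as the arm can. A call with a gripper value outside its range is refused whole. The fingers move at their own pace and stop on an object; the grip force is fixed at half the most. Time passes only in rows, so rows that do not move let the fingers close. It gives the time, the measured TCP pose, the force, the opening and the grip force at its end, in the units of the state.
- get_obs(): the state, without advancing time (a new reading comes with each control period).
- snapshot(name): name is "scene" or "side" or "wrist"; returns a dict with "img" (420x560x3 uint8, blue, green, red), "intrinsics" (3x3 intrinsics, pixels), "pose" (4x4, takes a point from camera to world coordinates); the wrist camera has in their place "T_tool_cam" (4x4, takes a point from camera to tool coordinates, whose origin is the TCP and whose axes are the flange's). Camera axes: x right, y up, looking along -z (the intrinsics and any distortion apply to the point x, -y, -z); pixel columns grow to the right and rows downward; lengths in mm; the calibration is good to about 2 mm. A picture is of the moment at which its call begins: read the wrist's pose just before it. There is no depth.
- hand_in(): hands the job in; it is judged then, once.
The state is a dict: "t": time; "joint_pos": joint angles; "joint_velocities": joint speeds; "joint_torque": joint torques, N m; "position": TCP position; "ee_rot": TCP orientation; "contact_force": force on the tool from outside, world axes, zero at the start; "moment": the same for the moment, N m; "width": finger opening in mm; "grip_force": force on a finger pad.
Only numpy, scipy, OpenCV 4.12 (cv2) and the standard library are available. Lean on these libraries where they do the work, as an engineer would, in place of code of your own. Each camera call takes 0.05 s, during which the arm holds its last target. There are 200 camera calls.

## Working session

There is one attempt and no reset: what is moved stays moved. The work goes in short steps, Python scripts to look and compute and a shell command to move; the robot and the scene stay as the last step left them, time stands still between calls to the robot, and variables do not carry over. Pictures are saved under pics/ and viewed, at most 13 in all, crops included, and the job is handed in when it is done.

```bash
ls; mkdir -p pics; python3 - <<'E'
from cell import *
import cv2,numpy as np
o=get_obs();print(o)
for n in("scene","side"):
    s=snapshot(n);cv2.imwrite(f"pics/{n}0.png",s["img"]);print(n,np.round(s["intrinsics"],2).tolist(),np.round(s["pose"],4).tolist(),s.keys())
s=snapshot("wrist");cv2.imwrite("pics/wrist0.png",s["img"]);print(s["T_tool_cam"].tolist() if hasattr(s["T_tool_cam"],'tolist') else s["T_tool_cam"], {k:v for k,v in s.items() if k!='img'})
E
```

```text
pics
{'t': 0.0, 'joint_pos': array([-1.03037508e+00,  2.55761051e-01,  1.06989821e-01, -4.72405402e-04,
       -1.42391991e+00, -2.84604281e-01]), 'joint_velocities': array([ 0.00072411,  0.00084086, -0.0003225 , -0.00097583, -0.00103582,
       -0.00124549]), 'joint_torque': array([-2.77402523e-04, -3.86625910e+01,  2.37948561e+01,  5.36543280e+00,
       -6.03047025e-03, -4.41797638e-06]), 'position': array([ 139.09596798, -531.59554973,  230.38293067]), 'ee_rot': array([ 4.00590660e-01, -3.11561214e+00, -3.02063662e-03]), 'contact_force': array([ 0.97103027, -0.52032009,  0.45353337]), 'moment': array([-0.00928376,  0.02061945,  0.03397398]), 'grip_force': 0.0, 'width': 85.33191714809274}
scene [[401.74, 0.0, 275.67], [0.0, 401.74, 207.57], [0.0, 0.0, 1.0]] [[-0.1782, -0.5213, 0.8346, 1421.6307], [0.9838, -0.112, 0.14, 212.2745], [0.0205, 0.846, 0.5328, 710.3102], [0.0, 0.0, 0.0, 1.0]] dict_keys(['img', 'intrinsics', 'pose'])
side [[496.6, 0.0, 279.89], [0.0, 496.6, 207.28], [0.0, 0.0, 1.0]] [[-0.7991, 0.3929, -0.455, 6.2932], [-0.6008, -0.5467, 0.5832, 788.2451], [-0.0196, 0.7395
[... 196 characters left out ...]
11738108214282067, 0.0003729524202380969, -0.9114061356036984], [-2.6298632503078858e-05, 0.32309184522826867, -0.946367612957763, -144.08721163660925], [0.0, 0.0, 0.0, 1.0]] {'intrinsics': array([[373.71131321,   0.        , 275.33579773],
       [  0.        , 373.71131321, 213.79856914],
       [  0.        ,   0.        ,   1.        ]]), 'T_tool_cam': array([[-1.23135443e-03,  9.46366885e-01,  3.23091631e-01,
         8.40182872e+01],
       [ 9.99999242e-01,  1.17381082e-03,  3.72952420e-04,
        -9.11406136e-01],
       [-2.62986325e-05,  3.23091845e-01, -9.46367613e-01,
        -1.44087212e+02],
       [ 0.00000000e+00,  0.00000000e+00,  0.00000000e+00,
         1.00000000e+00]])}
```

View pics/scene0.png

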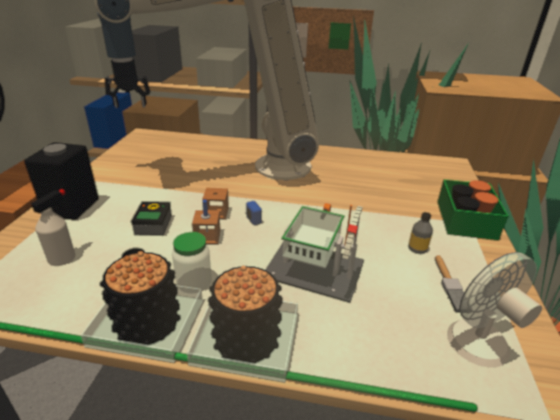

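View pics/side0.png

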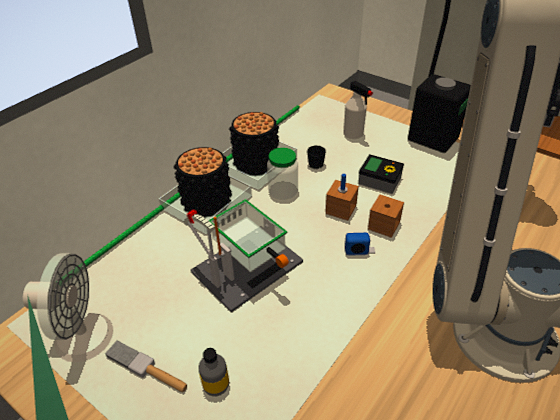

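The scene view shows the knob at (327,208), the pointer and marker near (352,228), the pin at (206,210) and the controller at (153,216). The side view shows the knob at (283,261), the marker at (190,215), the pin at (343,183) and the button at (390,169). Next I'll triangulate these.

```bash
cat > h.py <<'E'
from cell import *
import cv2,numpy as np
from scipy.spatial.transform import Rotation as R
def cam(n):
    if n=="wrist":
        o=get_obs();s=snapshot(n);T=np.eye(4);T[:3,:3]=R.from_rotvec(o["ee_rot"]).as_matrix();T[:3,3]=o["position"];P=T@np.array(s["T_tool_cam"])
    else: s=snapshot(n);P=np.array(s["pose"])
    return s["img"],np.array(s["intrinsics"]),P
def ray(K,P,uv):
    d=P[:3,:3]@np.array([(uv[0]-K[0,2])/K[0,0],-(uv[1]-K[1,2])/K[1,1],-1.]);return P[:3,3],d/np.linalg.norm(d)
def onz(K,P,uv,z):
    c,d=ray(K,P,uv);return c+d*(z-c[2])/d[2]
def tri(rs):
    A=sum(np.eye(3)-np.outer(d,d) for c,d in rs);b=sum((np.eye(3)-np.outer(d,d))@c for c,d in rs);return np.linalg.solve(A,b)
def proj(K,P,X):
    x=P[:3,:3].T@(np.array(X,float)-P[:3,3]);return [K[0,0]*x[0]/-x[2]+K[0,2],K[1,1]*-x[1]/-x[2]+K[1,2]]
def blobs(img,lo,hi,roi,amin=6):
    x0,y0,x1,y1=roi;h=cv2.cvtColor(img[y0:y1,x0:x1],cv2.COLOR_BGR2HSV)
    m=cv2.inRange(h,np.array(lo),np.array(hi));n,l,s,c=cv2.connectedComponentsWithStats(m)
    return [(int(s[i,4]),(s[i,:4]+[x0,y0,0,0]).tolist(),np.round(c[i]+[x0,y0],1).tolist()) for i in range(1,n) if s[i,4]>=amin]
E
python3 - <<'E'
from h import *
rois={"scene":((270,195,380,300),(120,180,270,250)),"side":((170,190,320,310),(310,140,420,250))}
big=[]
for n in rois:
    img,K,P=cam(n);a,b=rois[n]
    print(n,"orange",blobs(img,(5,150,120),(17,255,255),a))
    print(" red",blobs(img,(0,150,90),(4,255,255),a)," red2",blobs(img,(174,150,90),(179,255,255),a))
    print(" blue",blobs(img,(105,120,40),(130,255,255),b)," yel",blobs(img,(22,150,100),(34,255,255),b))
    for r in(a,b):
        c=img[r[1]:r[3],r[0]:r[2]];big.append(cv2.resize(cv2.resize(c,None,fx=8,fy=8,interpolation=cv2.INTER_CUBIC)[:,:],(400,300)) )
cv2.imwrite("pics/c1.png",np.vstack([np.hstack(big[:2]),np.hstack(big[2:])]))
E
```

```text
scene orange [(44, [324, 203, 7, 8], [326.9, 205.9]), (6, [350, 205, 2, 4], [350.3, 206.2])]
 red [(50, [348, 225, 9, 8], [352.3, 228.4])]  red2 []
 blue [(51, [248, 203, 11, 7], [253.3, 206.0])]  yel [(60, [148, 203, 11, 7], [153.0, 206.0])]
side orange [(72, [277, 254, 11, 10], [282.6, 258.5])]
 red [(61, [187, 210, 10, 13], [191.5, 214.5])]  red2 []
 blue [(62, [341, 174, 5, 16], [343.0, 181.3]), (319, [345, 233, 25, 17], [356.7, 239.8])]  yel [(50, [384, 165, 12, 8], [389.5, 168.5])]
```

View pics/c1.png

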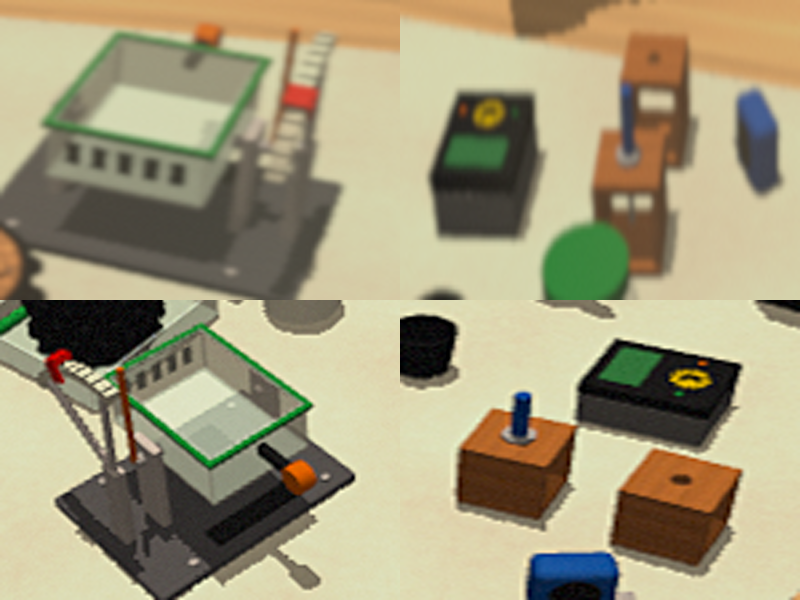

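```bash
python3 - <<'E'
from h import *
C={n:cam(n) for n in("scene","side")}
px={"knob":((326.9,205.9),(282.6,258.5)),"red":((352.3,228.4),(191.5,214.5)),"ring":((153,206),(389.5,168.5)),"collar":((205.5,216),(343,189.5)),"ptip":((350.5,205),(215.8,218.5))}
X={}
for k,(a,b) in px.items():
    r=[ray(*C["scene"][1:],a),ray(*C["side"][1:],b)];X[k]=tri(r)
    z={"knob":120,"ring":54,"collar":78,"ptip":222}.get(k)
    print(k,X[k].round(1),[onz(*C[n][1:],p,z).round(1)[:2].tolist() for n,p in zip(C,(a,b))] if z else "")
v=X["ptip"]-X["knob"];yaw=np.arctan2(v[1],v[0])-np.arctan2(83,125)
print("yaw",np.degrees(yaw),np.linalg.norm(v[:2]))
c,s=np.cos(yaw),np.sin(yaw);M=np.array([[c,-s],[s,c]])
o=X["knob"][:2]+M@[125,0];print("origin",o,X["ptip"][:2]-M@[0,83])
m=M.T@(X["red"][:2]-o);print("marker in rocker",m,X["red"][2]-100,"ang",np.arctan2(m[0],X["red"][2]-100))
E
```

```text
knob [465.6 195.1 124.7] [[458.4, 195.4], [468.2, 191.2]]
red [671.4 260.7 199.2] 
ring [ 461.6 -328.6   52.3] [[463.5, -327.8], [460.6, -325.8]]
collar [ 510.6 -143.6   73.4] [[517.4, -140.9], [508.0, -138.9]]
ptip [602.6 252.4 217.9] [[609.2, 251.9], [599.4, 255.6]]
yaw -10.897351601178155 148.51247714573626
origin [588.37321435 171.5048507 ] [586.95773651 170.91312636]
marker in rocker [ 64.64465234 103.29377161] 99.1585499013203 ang 0.5777323397271185
```

```bash
python3 -m creep '[[-31.25,38.75,0,0,0,0,60],[-31.25,38.75,0,0,0,0,60],[-31.25,38.75,0,0,0,0,60],[-31.25,38.75,0,0,0,0,60],[-31.25,38.75,0,0,0,0,60],[-31.25,38.75,0,0,0,0,60],[-31.25,38.75,0,0,0,0,60],[-31.25,38.75,0,0,0,0,60],[-31.25,38.75,0,0,0,0,60],[-31.25,38.75,0,0,0,0,60],[-31.25,38.75,0,0,0,0,60],[-31.25,38.75,0,0,0,0,60],[-31.25,38.75,0,0,0,0,60],[-31.25,38.75,0,0,0,0,60],[-31.25,38.75,0,0,0,0,60],[-31.25,38.75,0,0,0,0,60],[0,0,0,0,0,8.5,60],[0,0,0,0,0,8.5,60],[0,0,0,0,0,8.5,60],[0,0,0,0,0,0,60]]'
cat > look.py <<'E'
from h import *
import sys
img,K,P=cam("wrist");o=get_obs()
cv2.imwrite(f"pics/{sys.argv[1]}.png",img)
T=R.from_rotvec(o["ee_rot"]).as_matrix();print("tcp",o["position"].round(1),"axes xyz rows",T.T.round(3).tolist(),"w",round(o["width"],1),"j",o["joint_pos"].round(2))
E
python3 look.py w1; python3 - <<'E'
from h import *
img,K,P=cam("wrist")
b=blobs(img,(5,150,100),(17,255,255),(0,0,560,420),30)
for x in b: print(x,onz(K,P,x[2],120).round(1))
E
```

```text
t: 2.85
position: [466.0, 194.3, 231.2]
ee_rot: [-0.295, -3.128, 0.0]
contact_force: [-0.1, -0.4, -0.8]
width: 60.4
grip_force: 0.0
tcp [466.  194.2 231.3] axes xyz rows [[-0.983, 0.185, 0.0], [0.185, 0.983, -0.0], [-0.0, -0.0, -1.0]] w 60.1 j [ 0.71  0.17 -0.01 -0.   -1.4  -2.46]
(513, [269, 201, 25, 30], [279.2, 218.9]) [473.7 194.3 120. ]
```

View pics/w1.png

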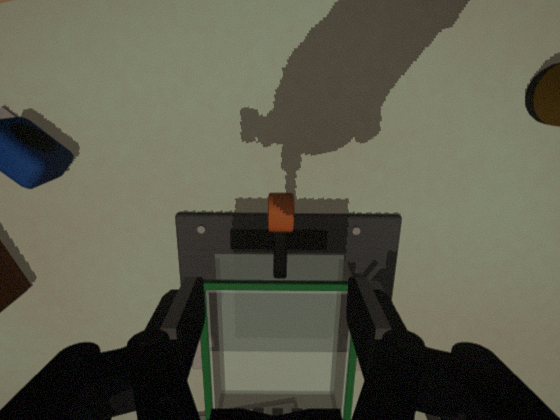

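```bash
python3 - <<'E'
from h import *
img,K,P=cam("wrist");o=get_obs();T=R.from_rotvec(o["ee_rot"]).as_matrix()
b=blobs(img,(3,120,50),(20,255,255),(240,170,330,260),30);print(b)
for p in ((281.5,212.5),):
    X=onz(K,P,p,120);print(X.round(1),(T.T@(X-o["position"])).round(1))
# rim edges yaw: green at z141
for v in (300,380):
    h=cv2.cvtColor(img,cv2.COLOR_BGR2HSV);g=cv2.inRange(h[v],np.array((45,90,40)),np.array((85,255,255))).ravel();xs=np.where(g)[0]
    l,r=xs[xs<280],xs[xs>280];print(v,[onz(K,P,(q,v),141).round(1).tolist() for q in (l.mean(),r.mean())])
E
```

```text
[(985, [268, 193, 26, 39], [280.5, 212.3])]
[469.2 196.9 120. ] [ -2.6   3.2 111.3]Traceback (most recent call last):
  File "<stdin>", line 8, in <module>
cv2.error: OpenCV(4.12.0) /io/opencv/modules/core/src/arithm.cpp:2051: error: (-209:Sizes of input arguments do not match) The lower boundary is neither an array of the same size and same type as src, nor a scalar in function 'inRange'
```

```bash
python3 -m creep '[[-2.5,2.8,30,0,0,0,60],[0,0,40,0,0,0,60],[0,0,40,0,0,0,60],[0,0,20,0,0,0,60],[0,0,0,0,0,0,60],[0,0,0,0,0,0,15],[0,0,0,0,0,0,15],[0,0,0,0,0,0,15],[0,0,0,0,0,0,15],[0,0,0,0,0,0,15],[0,0,0,0,0,0,15],[0,0,0,0,0,0,15]]'
python3 look.py w2;python3 - <<'E'
import numpy as np
f=lambda t:np.array([-125*np.cos(t)+20*np.sin(t),125*np.sin(t)+20*np.cos(t)])
for i in range(1,13):
    t=.05*i;d=f(t)-f(t-.05);print(round(t,2),(-d).round(2),(f(t)-f(0)).round(1))
E
```

```text
t: 4.5
position: [469.7, 197.3, 102.6]
ee_rot: [0.297, 3.126, 0.003]
contact_force: [-3.2, 2.1, 6.6]
width: 17.2
grip_force: 59.0
tcp [469.7 197.3 102.6] axes xyz rows [[-0.982, 0.188, -0.002], [0.188, 0.982, 0.002], [0.002, 0.002, -1.0]] w 17.1 j [ 0.71  0.25 -0.23  0.   -1.08 -2.47]
0.05 [-1.16 -6.22] [1.2 6.2]
0.1 [-1.47 -6.16] [ 2.6 12.4]
0.15 [-1.77 -6.08] [ 4.4 18.5]
0.2 [-2.07 -5.98] [ 6.5 24.4]
0.25 [-2.37 -5.87] [ 8.8 30.3]
0.3 [-2.66 -5.74] [11.5 36. ]
0.35 [-2.94 -5.6 ] [14.4 41.6]
0.4 [-3.22 -5.45] [17.7 47.1]
0.45 [-3.49 -5.28] [21.1 52.4]
0.5 [-3.75 -5.1 ] [24.9 57.5]
0.55 [-4.   -4.91] [28.9 62.4]
0.6 [-4.24 -4.7 ] [33.1 67.1]
```

```bash
python3 -m creep '[[-1.16,0,-6.22,0,0,0,15],[-1.47,0,-6.16,0,0,0,15],[-1.77,0,-6.08,0,0,0,15],[-2.07,0,-5.98,0,0,0,15],[-2.37,0,-5.87,0,0,0,15],[-2.66,0,-5.74,0,0,0,15],[-2.94,0,-5.6,0,0,0,15],[-3.22,0,-5.45,0,0,0,15],[-3.49,0,-5.28,0,0,0,15],[-3.75,0,-5.1,0,0,0,15],[-4,0,-4.9,0,0,0,15],[0,0,0,0,0,0,15],[0,0,0,0,0,0,15]]'
python3 - <<'E'
from h import *
big=[]
for n,r in (("scene",(300,185,390,245)),("side",(170,190,260,257))):
    img,K,P=cam(n)
    print(n,blobs(img,(5,130,90),(17,255,255),r,3),"red",blobs(img,(0,150,90),(4,255,255),r))
    big.append(cv2.resize(img[r[1]:r[3],r[0]:r[2]],(400,300),interpolation=cv2.INTER_CUBIC))
cv2.imwrite("pics/c2.png",np.hstack(big))
E
```

```text
t: 6.18
position: [496.5, 191.8, 162.2]
ee_rot: [-0.297, -3.125, -0.001]
contact_force: [1.1, 5.5, -6.7]
width: 17.2
grip_force: 58.7
scene [(388, [353, 185, 37, 27], [377.8, 194.1]), (56, [322, 188, 7, 11], [325.3, 192.5]), (3, [348, 226, 2, 3], [348.3, 227.0]), (3, [354, 232, 3, 2], [355.0, 232.7])] red [(54, [348, 225, 10, 8], [352.6, 228.6])]
side [(26, [199, 209, 7, 9], [201.7, 212.6]), (52, [210, 232, 11, 22], [215.0, 242.8])] red [(53, [187, 210, 10, 13], [191.5, 214.1])]
```

View pics/c2.png

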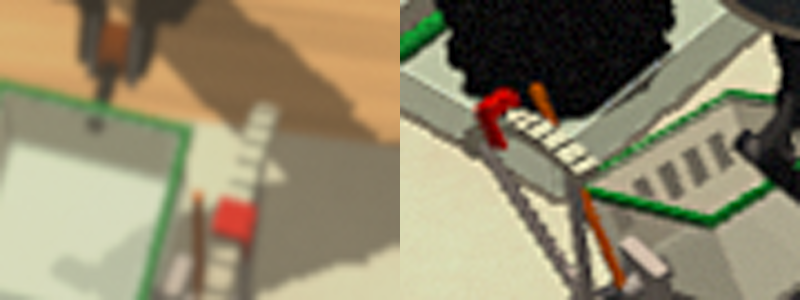

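```bash
cat > ang.py <<'E'
from h import *
def ang(a,b,o=(589.5,173.5),yaw=-.19):
    _,K1,P1=cam("scene");_,K2,P2=cam("side")
    r=[ray(K1,P1,a),ray(K2,P2,b)];X=tri(r);c,s=np.cos(yaw),np.sin(yaw)
    m=np.array([[c,s],[-s,c]])@(X[:2]-np.array(o));t=np.arctan2(m[0],X[2]-100)
    print(X.round(1),"rocker",m.round(1),X[2]-100,"ang",t.round(3))
    # rays cut with plane y=83 and y=102
    n=np.array([-s,c,0])
    for y in (83,102):
        for q,d in r:
            p=q+d*((y-n[:2]@(q[:2]-np.array(o)))/(n@d)); dx=np.array([c,s])@(p[:2]-np.array(o));print("  plane",y,dx.round(1),p[2].round(1)-100,"ang",np.arctan2(dx,p[2]-100).round(3),"r",np.hypot(dx,p[2]-100).round(1))
E
python3 - <<'E'
from ang import *
print("start");ang((350.5,205),(215.8,218.5));print("tip");ang((344.1,223),(200.4,209));print("red");ang((352.4,228.5),(191.5,214.3))
img,K,P=cam("scene")
E
```

```text
start
[602.6 252.4 217.9] rocker [-2. 80.] 117.9115812510864 ang -0.017
  plane 83 20.6 131.7 ang 0.155 r 133.3
  plane 83 -6.7 122.9 ang -0.054 r 123.1
  plane 102 154.2 212.8 ang 0.627 r 262.8
  plane 102 -38.2 157.2 ang -0.239 r 161.8
tip
[662.4 240.9 205.4] rocker [58.8 80. ] 105.40969957010287 ang 0.509
  plane 83 78.8 118.9 ang 0.585 r 142.6
  plane 83 53.4 110.9 ang 0.449 r 123.1
  plane 102 202.6 202.10000000000002 ang 0.787 r 286.1
  plane 102 19.1 145.7 ang 0.13 r 147.0
red
[671.7 260.7 199.3] rocker [ 64.3 101.1] 99.31261533377094 ang 0.574
  plane 83 -74.2 4.700000000000003 ang -1.508 r 74.4
  plane 83 100.3 62.599999999999994 ang 1.013 r 118.2
  plane 102 75.4 107.19999999999999 ang 0.613 r 131.1
  plane 102 63.8 99.69999999999999 ang 0.569 r 118.3
```

```bash
python3 -m creep '[[-2.4,0,-3,0,0,0,15],[-2.4,0,-2.9,0,0,0,15],[0,0,0,0,0,0,15],[0,0,0,0,0,0,15],[0,0,0,0,0,0,60],[0,0,0,0,0,0,60],[0,0,0,0,0,0,60],[0,0,0,0,0,0,60],[10,0,-20,0,0,0,60],[10,0,-40,0,0,0,60],[30,0,-30,0,0,0,60],[30,0,0,0,0,0,60],[0,0,0,0,0,0,60]]'
python3 - <<'E'
from h import *
big=[]
for n,r in (("scene",(300,185,390,245)),("side",(170,190,260,257))):
    img,K,P=cam(n)
    print(n,blobs(img,(5,130,90),(17,255,255),r,3),"red",blobs(img,(0,150,90),(4,255,255),r))
    big.append(cv2.resize(img[r[1]:r[3],r[0]:r[2]],(400,300),interpolation=cv2.INTER_CUBIC))
img,K,P=cam("wrist");big.append(cv2.resize(img[120:420],(400,300)))
big.append(np.zeros_like(big[0]))
cv2.imwrite("pics/c3.png",np.vstack([np.hstack(big[:2]),np.hstack(big[2:])]))
cv2.imwrite("pics/w3.png",img)
E
```

```text
t: 8.25
position: [422.5, 205.5, 260.7]
ee_rot: [0.294, 3.126, 0.003]
contact_force: [0.6, 1.2, -0.1]
width: 59.8
grip_force: 0.0
scene [(159, [316, 185, 23, 14], [326.4, 190.8]), (126, [368, 185, 22, 13], [382.0, 189.1]), (9, [308, 187, 7, 2], [310.7, 187.2]), (18, [339, 192, 5, 7], [340.9, 195.2]), (26, [345, 196, 12, 7], [350.2, 198.7]), (7, [348, 202, 2, 5], [348.4, 203.6]), (9, [357, 202, 6, 3], [359.3, 203.0]), (7, [342, 226, 3, 3], [343.3, 227.0]), (3, [354, 232, 3, 2], [355.0, 232.7])] red [(57, [348, 225, 10, 8], [352.4, 228.5])]
side [(27, [198, 208, 7, 10], [200.4, 212.2]), (50, [210, 232, 11, 23], [214.9, 243.3])] red [(63, [187, 210, 10, 13], [191.3, 214.9])]
```

View pics/c3.png

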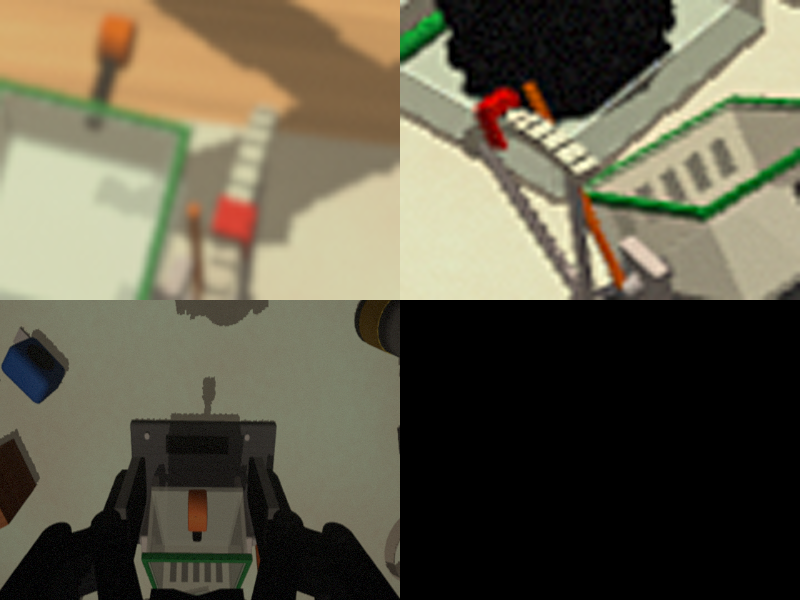

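```bash
python3 - <<'E'
from ang import *
ang((343.4,226),(199.3,208.8))
c,s=np.cos(-.19),np.sin(-.19)
for n in("scene","side"):
    _,K,P=cam(n)
    for y,r in((83,122),(101.5,116)):
        print(n,y,[(t,np.round(proj(K,P,[589.5+c*r*np.sin(t)-s*y,173.5+s*r*np.sin(t)+c*y,100+r*np.cos(t)]),1).tolist()) for t in (0,.52,.56,.6,.64)])
E
```

```text
[668.3 239.6 201.4] rocker [64.9 79.8] 101.44367074801374 ang 0.569
  plane 83 82.9 113.6 ang 0.631 r 140.6
  plane 83 58.3 108.30000000000001 ang 0.494 r 123.0
  plane 102 206.0 197.7 ang 0.806 r 285.5
  plane 102 23.7 143.2 ang 0.164 r 145.2
scene 83 [(0, [351.9, 204.2]), (0.52, [345.3, 223.6]), (0.56, [344.7, 225.5]), (0.6, [344.2, 227.4]), (0.64, [343.7, 229.4])]
scene 101.5 [(0, [359.4, 208.1]), (0.52, [353.5, 226.6]), (0.56, [353.0, 228.4]), (0.6, [352.5, 230.3]), (0.64, [352.0, 232.2])]
side 83 [(0, [214.0, 217.3]), (0.52, [198.8, 209.1]), (0.56, [197.9, 209.0]), (0.6, [197.0, 209.0]), (0.64, [196.2, 209.0])]
side 101.5 [(0, [207.4, 223.3]), (0.52, [193.2, 215.2]), (0.56, [192.3, 215.1]), (0.6, [191.5, 215.1]), (0.64, [190.7, 215.1])]
```

```bash
python3 -m creep '[[0,0,-40,0,0,0,60],[-35,14,0,0,0,0,60],[-35,14,0,0,0,0,60],[-35,14,0,0,0,0,60],[-35,14,0,0,0,0,60],[-35,14,0,0,0,0,60],[-30,15,0,0,0,0,60],[0,0,0,0,0,0,60],[0,0,0,0,0,0,60]]'
python3 look.py w4; python3 - <<'E'
from h import *
img,K,P=cam("wrist")
print("red",blobs(img,(0,150,60),(4,255,255),(0,0,560,420),30),blobs(img,(174,150,60),(179,255,255),(0,0,560,420),30))
print("or",blobs(img,(5,150,60),(17,255,255),(0,0,560,420),20))
E
```

```text
t: 9.72
position: [641.1, 249.9, 299.0]
ee_rot: [-0.298, -3.127, 0.001]
contact_force: [-0.2, 0.7, -0.0]
width: 60.2
grip_force: 0.0
tcp [640.8 249.9 299.9] axes xyz rows [[-0.982, 0.188, -0.0], [0.188, 0.982, 0.0], [0.0, -0.0, -1.0]] w 60.0 j [ 0.6   0.56  0.74  0.   -1.75 -2.36]
red [(560, [288, 229, 26, 40], [301.4, 256.1])] []
or [(935, [116, 0, 38, 33], [134.1, 15.4]), (627, [269, 145, 7, 116], [272.3, 203.6]), (27, [126, 415, 11, 5], [130.4, 417.1])]
```

View pics/w4.png

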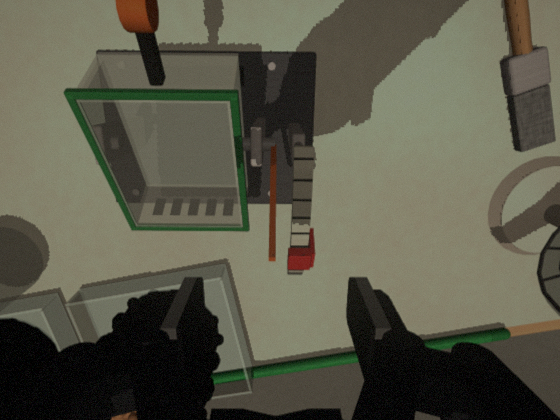

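The wrist view shows the pointer bar from (274,147) to its tip at (272,260), and the red marker at rows 229-269, columns 288-314. I'll resolve the marker faces by shade.

```bash
python3 - <<'E'
from h import *
img,K,P=cam("wrist")
for v in range(222,278,2): print(v,' '.join("%3d%s"%(img[v,u,2],'r' if img[v,u,2]>2*img[v,u,1] else ' ') for u in range(284,320,2)))
c,s=np.cos(-.19),np.sin(-.19)
W=lambda t,r,y:[589.5+c*r*np.sin(t)-s*y,173.5+s*r*np.sin(t)+c*y,100+r*np.cos(t)]
for t in(0.5,.54,.58,.62,.66): print(t,"tip",np.round(proj(K,P,W(t,122,83)),1),"arc116",[np.round(proj(K,P,W(t,116,y)),1).tolist() for y in(97,102,107)])
E
```

```text
222 134r 135r 129  126  132r 133r  84   83  120   85   80   77   82  125  136r 137r 135r 137r
224 135r 133r 133r 123  123  134r 132r 135  137r 118  123  120  135r 135r 138r 134r 137r 134r
226 135r 134r 137r 124  134r 141r 135r 135r 136r 133r 133r 137r 138r 133r 135r 136r 136r 137r
228 132r 143r 137r 112  133r 135r 137r 138r 136r 135r 137r 139r 133   97  102  131r 136r 134r
230 136r 131r 135r 111  135r 133  135r 135r 135r 135r 138r 134r 132   90r  93  136r 135r 137r
232 134r 138r 134r 107   66   67   67   64   67   67   70   72   83   84r  92r 134r 134r 135r
234 136r 134r 140r  93  112  114  114  113  116  115  119  119  110   88r  91r 133r 134r 138r
236 136r 134r 135r  94  133r 135r 136r 134r 137r 137r 137r 135r 121   84r  87r 132r 138r 132r
238 133r 138r 135r  92  126  127  131  135r 136r 133  134r 136r 108   86r  86r 134r 137r 131r
240 134r 133r 140r  87  132  134  137  135r 134r 134  136r 137r  92   84r  88r 125  136r 135r
242 134r 132r 138r  80  136r 134  138r 136  136  137  135  138r  72   83r  89r 120  137r 135r
244 137r 132r 134r  76  113  115  118  112  115  113  112  109   5
[... 1291 characters left out ...]
9   72  103  138r 138r 135r 134r 135r 135r 137r 137r
274 137r 133r 118  119  121  116  119  122  121  136r 136r 137r 135r 139r 135r 136r 137r 134r
276 134r 139r 136r 137r 140r 138r 137r 140r 133r 136r 136r 135r 134r 136r 135r 135r 134r 136r
0.5 tip [274.7 248.2] arc116 [[294.6, 241.4], [301.7, 241.4], [308.8, 241.4]]
0.54 tip [274.7 252.3] arc116 [[294.3, 245.3], [301.3, 245.3], [308.3, 245.3]]
0.58 tip [274.7 256.1] arc116 [[294.1, 248.9], [301.0, 248.9], [307.9, 248.9]]
0.62 tip [274.7 259.5] arc116 [[293.8, 252.2], [300.6, 252.2], [307.5, 252.2]]
0.66 tip [274.7 262.6] arc116 [[293.6, 255.2], [300.3, 255.2], [307.0, 255.2]]<stdin>:3: RuntimeWarning: overflow encountered in scalar multiply
```

```bash
python3 -m creep '[[6,-41,0,0,0,0,50],[6,-41,0,0,0,0,50],[6,-41,0,0,0,0,50],[6,-41,0,0,0,0,50],[6,-41,0,0,0,0,50],[6,-41,0,0,0,0,50],[6,-41,0,0,0,0,50],[6,-41,0,0,0,0,50],[6,-41,0,0,0,0,50],[0,-39,30,0,0,0,50],[0,0,40,0,0,0,50],[0,0,0,0,0,0,50],[0,0,0,0,0,0,50]]'
python3 look.py w5; python3 - <<'E'
from h import *
img,K,P=cam("wrist")
for b in blobs(img,(100,120,30),(130,255,255),(0,0,560,420),40): print("blue",b,onz(K,P,b[2],129)[:2].round(1))
for b in blobs(img,(22,130,60),(34,255,255),(0,0,560,420),20): print("yel",b,onz(K,P,b[2],54)[:2].round(1))
s,K,P=cam("scene")
for b in blobs(s,(50,120,40),(80,255,255),(165,230,215,260),100): print("jar lid",b,onz(K,P,b[2],130).round(1))
E
```

```text
t: 11.5
position: [511.7, -140.4, 231.9]
ee_rot: [0.295, 3.124, -0.001]
contact_force: [0.7, -0.3, 1.6]
width: 49.9
grip_force: 0.0
tcp [ 512.1 -140.3  232.1] axes xyz rows [[-0.982, 0.187, -0.004], [0.187, 0.982, -0.0], [0.004, -0.001, -1.0]] w 50.2 j [ 0.03  0.21  0.06  0.   -1.41 -1.79]
blue (2516, [350, 0, 79, 56], [394.5, 21.6]) [407.9 -49.6]
blue (243, [267, 205, 18, 19], [275.6, 214.4]) [ 513.6 -141.6]
yel (828, [37, 152, 38, 37], [56.4, 170.3]) [ 462.9 -327.4]
jar lid (481, [174, 232, 31, 20], [189.3, 242.0]) [ 706.3 -113.2  130. ]
```

View pics/w5.png

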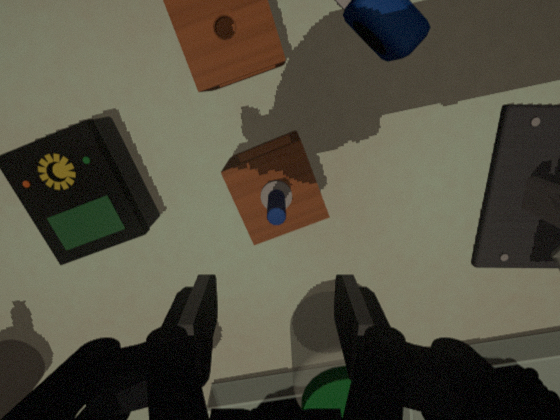

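The wrist view shows the pin top at (276,215), the collar at about (276,195) and the button ring at (56,170). The jar is clear of the descent.

```bash
python3 - <<'E'
from h import *
img,K,P=cam("wrist");o=get_obs();T=R.from_rotvec(o["ee_rot"]).as_matrix()
h=cv2.cvtColor(img,cv2.COLOR_BGR2HSV);m=((h[...,1]<90)&(h[...,2]>50)).astype(np.uint8);m[:170]=0;m[225:]=0;m[:,:250]=0;m[:,305:]=0
n,l,s,c=cv2.connectedComponentsWithStats(m);print([(s[i].tolist(),c[i].round(1)) for i in range(1,n) if s[i,4]>20])
for p,z in(((276,215),129),((276.5,195),79),((56.4,170.3),54)):
    X=onz(K,P,p,z);print(X.round(1),(T.T@(X-o["position"])).round(1))
E
```

```text
[([260, 180, 32, 29, 422], array([275. , 191.7]))]
[ 513.8 -141.2  129. ] [ -1.8  -0.8 102.2]
[ 513.9 -140.7   79. ] [ -1.6  -0.3 152.2]
[ 462.7 -326.8   54. ] [  13.9 -192.7  177.1]
```

```bash
python3 -m creep '[[-1.7,-0.5,30,0,0,0,50],[0,0,40,0,0,0,50],[0,0,40,0,0,0,50],[0,0,27,0,0,0,50],[0,0,0,0,0,0,50],[0,0,0,0,0,0,8],[0,0,0,0,0,0,8],[0,0,0,0,0,0,8],[0,0,0,0,0,0,8],[0,0,0,0,0,0,8],[0,0,0,0,0,0,8],[0,0,0,0,0,0,8]]'
python3 -m creep '[[0,0,-10,0,0,0,8],[0,0,-20,0,0,0,8],[0,0,-30,0,0,0,8],[0,0,-20,0,0,0,8],[0,0,0,0,0,0,8],[0,0,0,0,0,0,8]]'
python3 look.py w6
```

```text
t: 13.2
position: [513.9, -141.3, 94.3]
ee_rot: [0.296, 3.124, -0.0]
contact_force: [-0.7, 1.4, 5.8]
width: 12.5
grip_force: 58.4
t: 13.95
position: [512.1, -141.1, 171.8]
ee_rot: [-0.297, -3.126, -0.001]
contact_force: [-0.1, -0.2, -0.3]
width: 12.4
grip_force: 58.4
tcp [ 512.  -141.1  171.5] axes xyz rows [[-0.982, 0.188, 0.002], [0.188, 0.982, 0.0], [-0.002, 0.0, -1.0]] w 12.6 j [ 0.03  0.25 -0.06 -0.   -1.27 -1.79]
```

View pics/w6.png

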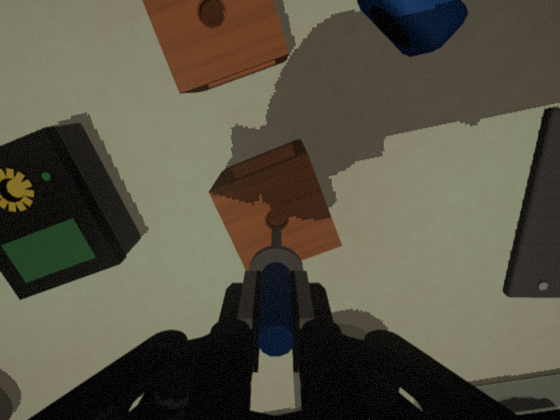

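The pin hangs upright between the fingers, above the hole at (277,218). Next I'll move it over the button.

```bash
python3 - <<'E'
from h import *
img,K,P=cam("wrist");print("hole",onz(K,P,(277,218),75).round(1))
b=blobs(img,(22,130,60),(34,255,255),(0,0,120,300),20);print(b,onz(K,P,(13,190),54).round(1))
E
python3 -m creep '[[1.7,-24,0,0,0,0,8],[1.7,-24,0,0,0,0,8],[1.7,-24,0,0,0,0,8],[1.7,-24,0,0,0,0,8],[1.7,-24,0,0,0,0,8],[1.7,-24,0,0,0,0,8],[1.7,-24,0,0,0,0,8],[1.8,-24,0,0,0,0,8],[0,0,20,0,0,0,8],[0,0,18,0,0,0,8],[0,0,0,0,0,0,8],[0,0,0,0,0,0,8]]'
python3 - <<'E'
from h import *
img,K,P=cam("wrist");o=get_obs();print(o["position"].round(1))
b=blobs(img,(22,130,60),(34,255,255),(150,100,420,420),10);print(b)
for x in b: print(onz(K,P,x[2],54).round(1))
print("tip px", proj(K,P,o["position"]+np.array([0,0,-71.3])),"ring px pred",proj(K,P,[462.5,-327.2,54]))
a=img[130:330,180:380];a=cv2.resize(a,(600,600),interpolation=cv2.INTER_CUBIC);cv2.imwrite("pics/w7.png",np.clip(a.astype(int)*2,0,255).astype(np.uint8))
E
```

```text
hole [ 513.3 -141.4   75. ]
[(900, [0, 168, 34, 44], [16.1, 190.6])] [ 463.3 -326.4   54. ]
t: 15.55
position: [463.3, -327.4, 135.0]
ee_rot: [0.296, 3.127, -0.001]
contact_force: [0.7, -0.1, -0.3]
width: 12.3
grip_force: 58.5
[ 463.5 -327.4  135.3]
[(470, [253, 210, 36, 35], [265.6, 226.9]), (206, [281, 228, 20, 19], [290.1, 237.5])]
[ 464.  -335.2   54. ]
[ 474.3 -321.    54. ]
tip px [np.float64(277.4258260164949), np.float64(229.7263831470138)] ring px pred [np.float64(277.4207801633497), np.float64(222.5211406894863)]
```

View pics/w7.png

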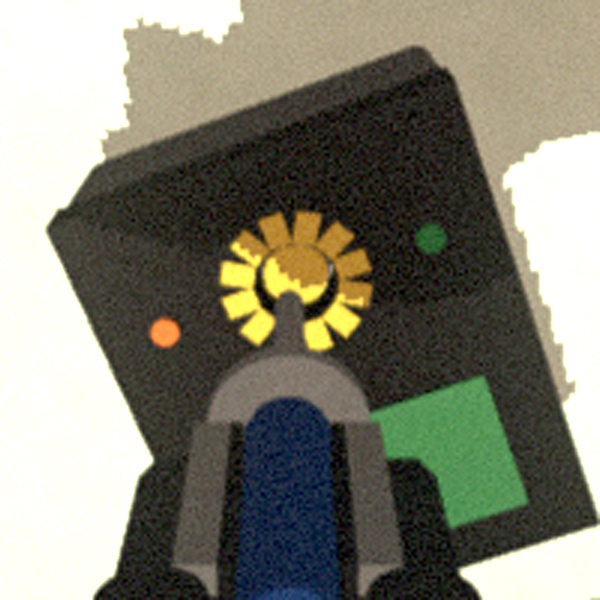

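The ring centre is at crop (297,282) and the pin tip at (289,292), so the pin is nearly over the well. I'll correct by about 1.5 mm and press.

```bash
python3 -m creep '[[0,1.5,0,0,0,0,8],[0,0,8,0,0,0,8],[0,0,4,0,0,0,8],[0,0,2,0,0,0,8],[0,0,1,0,0,0,8],[0,0,0,0,0,0,8],[0,0,0,0,0,0,8]]'
python3 -m creep '[[0,0,1,0,0,0,8],[0,0,1,0,0,0,8],[0,0,1,0,0,0,8],[0,0,0,0,0,0,8],[0,0,0,0,0,0,8]]'
```

```text
t: 16.48
position: [463.4, -325.8, 119.8]
ee_rot: [0.297, 3.127, -0.0]
contact_force: [0.4, 0.5, 1.0]
width: 12.7
grip_force: 58.5
t: 17.1
position: [463.5, -325.8, 116.7]
ee_rot: [0.297, 3.127, -0.0]
contact_force: [-0.3, 0.7, 3.7]
width: 12.4
grip_force: 58.6
```

```bash
python3 -m creep '[[0,0,1,0,0,0,8],[0,0,1,0,0,0,8],[0,0,0,0,0,0,8],[0,0,0,0,0,0,8],[0,0,0,0,0,0,8]]'
python3 -m creep '[[0,0,0.7,0,0,0,8],[0,0,0.5,0,0,0,8],[0,0,0,0,0,0,8],[0,0,0,0,0,0,8],[0,0,0,0,0,0,8]]'
```

```text
t: 17.73
position: [463.6, -326.0, 115.5]
ee_rot: [0.296, 3.127, -0.001]
contact_force: [-1.9, 1.6, 6.7]
width: 12.4
grip_force: 59.4
t: 18.35
position: [463.9, -326.2, 115.3]
ee_rot: [0.296, 3.125, -0.002]
contact_force: [-2.0, 2.1, 11.7]
width: 12.5
grip_force: 59.9
```

```bash
python3 -m creep '[[0,0,-4.2,0,0,0,8],[0,0,-15,0,0,0,8],[0,0,-20,0,0,0,8],[0,0,-20,0,0,0,8],[-1.7,23.8,0,0,0,0,8],[-1.7,23.8,0,0,0,0,8],[-1.7,23.8,0,0,0,0,8],[-1.7,23.8,0,0,0,0,8],[-1.7,23.8,0,0,0,0,8],[-1.7,23.8,0,0,0,0,8],[-1.7,23.8,0,0,0,0,8],[-1.8,23.9,0,0,0,0,8],[0,0,0,0,0,0,8],[0,0,15,0,0,0,8],[0,0,0,0,0,0,8],[0,0,0,0,0,0,8]]'
python3 - <<'E'
from h import *
img,K,P=cam("wrist");o=get_obs();print(o["position"].round(1),R.from_rotvec(o["ee_rot"]).as_matrix()[:,2].round(4))
print("tip px", proj(K,P,o["position"]+np.array([0,0,-71.3])),"hole px pred",proj(K,P,[513.4,-141.2,75]))
a=img[130:330,180:380];a=cv2.resize(a,(600,600),interpolation=cv2.INTER_CUBIC);cv2.imwrite("pics/w8.png",np.clip(a.astype(int)*2,0,255).astype(np.uint8))
E
```

```text
t: 20.35
position: [512.4, -141.8, 157.4]
ee_rot: [-0.298, -3.127, 0.0]
contact_force: [-0.0, -0.4, -1.6]
width: 12.4
grip_force: 58.6
[ 512.6 -141.7  157.6] [-0.e+00 -2.e-04 -1.e+00]
tip px [np.float64(277.56675768018863), np.float64(229.6454244284527)] hole px pred [np.float64(278.5250435941821), np.float64(224.26143450411277)]
```

View pics/w8.png

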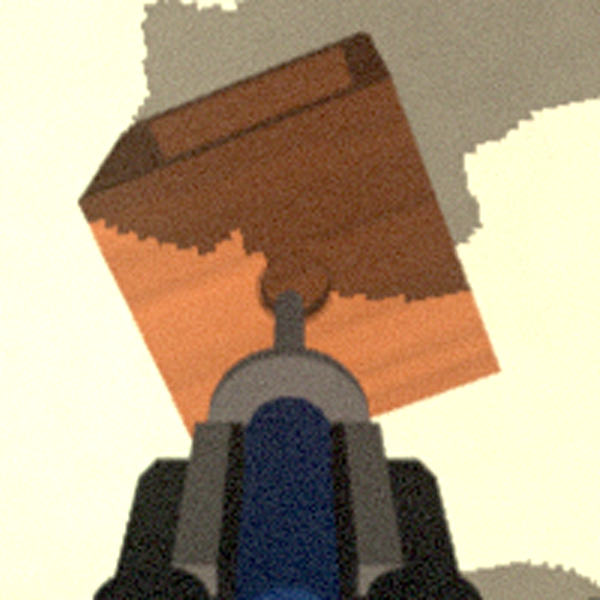

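The hole is at crop (295,284) and the tip at (289,296). A small correction, then insert.

```bash
python3 -m creep '[[-1.3,1,0,0,0,0,8],[0,0,8,0,0,0,8],[0,0,8,0,0,0,8],[0,0,8,0,0,0,8],[0,0,0,0,0,0,8]]'
python3 -m creep '[[0,0,10,0,0,0,8],[0,0,12,0,0,0,8],[0,0,10,0,0,0,8],[0,0,4,0,0,0,8],[0,0,1,0,0,0,8],[0,0,0,0,0,0,8],[0,0,0,0,0,0,8]]'
```

```text
t: 21.02
position: [513.5, -140.4, 132.5]
ee_rot: [-0.297, -3.126, 0.0]
contact_force: [-0.2, 0.3, 0.9]
width: 12.6
grip_force: 58.6
t: 21.9
position: [514.4, -140.5, 96.9]
ee_rot: [0.297, 3.127, 0.0]
contact_force: [-0.3, -0.6, -0.8]
width: 12.5
grip_force: 58.6
```

```bash
python3 -m creep '[[0,0,1,0,0,0,8],[0,0,0.7,0,0,0,8],[0,0,0,0,0,0,8],[0,0,0,0,0,0,8]]'
```

```text
t: 22.4
position: [514.1, -140.5, 94.9]
ee_rot: [-0.297, -3.127, -0.0]
contact_force: [0.5, 0.0, -1.1]
width: 12.1
grip_force: 58.6
```

```bash
python3 -m creep '[[0,0,0,0,0,0,50],[0,0,0,0,0,0,50],[0,0,0,0,0,0,50],[0,0,0,0,0,0,50],[0,0,-15,0,0,0,50],[0,0,-50,0,0,0,50],[0,0,-50,0,0,0,60],[0,0,-50,0,0,0,60],[0,0,0,0,0,0,60]]'
python3 - <<'E'
from h import *
img,K,P=cam("wrist");print(get_obs()["position"].round(1))
for b in blobs(img,(100,120,30),(130,255,255),(200,100,350,300),40): print("blue",b,onz(K,P,b[2],129)[:2].round(1))
h=cv2.cvtColor(img,cv2.COLOR_BGR2HSV);m=((h[...,1]<90)&(h[...,2]>50)).astype(np.uint8);m[:150]=0;m[245:]=0;m[:,:245]=0;m[:,305:]=0
n,l,s,c=cv2.connectedComponentsWithStats(m);print([(s[i].tolist(),onz(K,P,s[i,:2]+s[i,2:4]/2,79).round(1)) for i in range(1,n) if s[i,4]>20])
E
python3 -m creep '[[9,40,0,0,0,0,60],[9,40,0,0,0,0,60],[9,40,0,0,0,0,60],[9,40,0,0,0,0,60],[9,40,0,0,0,0,60],[9,40,0,0,0,0,60],[9,40,0,0,0,0,60],[11,43,0,0,0,0,60],[0,0,0,0,0,0,60],[0,0,0,0,0,0,60]]'
python3 - <<'E'
from h import *
img,K,P=cam("wrist");o=get_obs();T=R.from_rotvec(o["ee_rot"]).as_matrix();print(o["position"].round(1))
for b in blobs(img,(3,120,50),(20,255,255),(200,100,360,320),100):
    X=onz(K,P,b[2],187);print(b,X.round(1),(T.T@(X-o["position"])).round(1))
E
```

```text
t: 23.52
position: [516.2, -141.1, 265.8]
ee_rot: [0.296, 3.117, -0.001]
contact_force: [0.3, 0.2, -0.2]
width: 60.0
grip_force: 0.0
[ 515.1 -140.6  262.9]
blue (197, [268, 185, 16, 16], [275.7, 192.8]) [ 512.6 -141.3]
[([262, 164, 29, 26, 358], array([ 512.4, -140.5,   79. ])), ([268, 192, 17, 11, 29], array([ 531.5, -144.2,   79. ])), ([245, 201, 60, 44, 1846], array([ 555.9, -150.3,   79. ]))]
t: 24.82
position: [501.9, 190.4, 259.4]
ee_rot: [-0.296, -3.127, 0.001]
contact_force: [-0.4, -0.6, 0.4]
width: 59.8
grip_force: 0.0
[502.1 190.  259.6]
(1285, [261, 201, 31, 45], [276.0, 222.8]) [498.  190.2 187. ] [ 4.  -0.5 72.6]
```

```bash
python3 -m creep '[[3,-0.3,30,0,0,0,60],[0,0,40,0,0,0,60],[0,0,23,0,0,0,60],[0,0,0,0,0,0,60],[0,0,0,0,0,0,15],[0,0,0,0,0,0,15],[0,0,0,0,0,0,15],[0,0,0,0,0,0,15],[0,0,0,0,0,0,15],[0,0,0,0,0,0,15],[0,0,0,0,0,0,15]]'
python3 -m creep '[[1.6,0,2,0,0,0,15],[4,0,4.9,0,0,0,15],[3.75,0,5.1,0,0,0,15],[3.5,0,5.3,0,0,0,15],[3.2,0,5.45,0,0,0,15],[2.95,0,5.6,0,0,0,15],[2.65,0,5.75,0,0,0,15],[2.35,0,5.9,0,0,0,15],[2.1,0,6,0,0,0,15],[1.8,0,6.1,0,0,0,15],[1.45,0,6.1,0,0,0,15],[0.6,0,3.2,0,0,0,15],[0,0,0,0,0,0,15],[0,0,0,0,0,0,15]]'
```

```text
t: 26.25
position: [499.7, 191.2, 168.1]
ee_rot: [0.297, 3.126, 0.002]
contact_force: [-1.9, 0.0, 6.6]
width: 16.9
grip_force: 58.9
t: 28.0
position: [469.7, 197.2, 106.1]
ee_rot: [0.297, 3.127, 0.002]
contact_force: [-4.6, 1.3, 5.9]
width: 16.9
grip_force: 62.5
```

```bash
python3 -m creep '[[0,0,1.5,0,0,0,15],[0,0,1.5,0,0,0,15],[0,0,0,0,0,0,15],[0,0,0,0,0,0,15]]'
python3 -m creep '[[0,0,1.2,0,0,0,15],[0,0,1,0,0,0,15],[0,0,0,0,0,0,15],[0,0,0,0,0,0,15]]'
```

```text
t: 28.5
position: [469.2, 197.4, 103.1]
ee_rot: [-0.297, -3.127, -0.002]
contact_force: [-7.4, 3.0, 7.7]
width: 17.1
grip_force: 62.9
t: 29.0
position: [469.2, 197.4, 102.4]
ee_rot: [0.296, 3.127, 0.003]
contact_force: [-12.2, 2.0, 16.9]
width: 16.8
grip_force: 64.4
```

```bash
python3 -m creep '[[0,0,0.8,0,0,0,15],[0,0,0,0,0,0,15],[0,0,0,0,0,0,60],[0,0,0,0,0,0,60],[0,0,0,0,0,0,60],[0,0,0,0,0,0,60],[0,0,-30,0,0,0,60],[0,0,-50,0,0,0,60],[0,0,-50,0,0,0,60],[40,0,0,0,0,0,60],[40,0,0,0,0,0,60],[0,0,0,0,0,0,60],[0,0,0,0,0,0,60]]'
python3 - <<'E'
from h import *
for n,a in (("scene",(310,185,380,240)),("side",(170,190,320,310))):
    img,K,P=cam(n);print(n,blobs(img,(5,150,120),(17,255,255),a),"red",blobs(img,(0,150,90),(4,255,255),a))
    d=cv2.absdiff(img,cv2.imread(f"pics/{n}0.png")).max(2)
    r=d[130:250,310:420] if n=="side" else d[195:300,270:380];print((r>60).sum())
    if n=="side": print("tubdiff",(d[190:310,170:320]>60).sum())
print(get_obs()["contact_force"],get_obs()["position"])
E
```

```text
t: 30.62
position: [391.5, 211.7, 229.5]
ee_rot: [0.296, 3.127, 0.0]
contact_force: [0.9, -0.4, 0.1]
width: 60.0
grip_force: 0.0
scene [(44, [324, 203, 7, 8], [326.9, 205.9]), (8, [350, 205, 2, 5], [350.4, 206.6]), (6, [348, 224, 2, 5], [348.2, 225.7])] red [(54, [348, 225, 9, 8], [352.3, 228.5])]
592
side [(73, [277, 254, 12, 10], [282.6, 258.5])] red [(59, [187, 210, 10, 13], [191.4, 214.7])]
5146
tubdiff 1718
[ 0.29611249 -0.01272574 -0.09161243] [391.79738633 211.55526211 229.22413861]
```

The knob, pointer and red marker are back at their starting pixels in both views, and the pin is seated in its stand.

```bash
python3 -c "
from cell import *
print(hand_in())"
```

```text
the job is handed in; nothing more can be done
None
```

I handed the job in at about 31 s: the tub was tipped to the red marker and let go, the button pressed fully with the pin, the pin put back in its stand and the tub returned to level; the judge gave no verdict.

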